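# Swing the ring magnifier over the die plunger and clamp it

### The job

On the magnifier stand, push the arm round with a fingertip until the ring lens is centred over the die plunger (the solid steel piece with a neck below its wide round head), then push the clamp lever on top of the spindle all the way round to its other stop, with the lens still over the plunger. Only push: do not touch, move or lift the parts standing on the seats, and leave the other things on the worktop where they are.

Things in the scene. Friction and masses are not known exactly. Their poses are not given: they have to be found in the camera images.
- stand: Fixed stand: grey base plate 205 x 290 x 10 mm with a steel spindle. Origin on the worktop on the spindle's axis; plate reaches 40 mm to +x, 165 mm to -x (roughly towards the robot), 145 mm to each side. Four black round seats, 58 mm across, tops 12 mm up, on an arc of radius 125 mm, at -1.10, -0.53, 0.53, 1.10 rad from the stand's -x axis, anticlockwise from above; each holds one part.
- spindle (a point): Point on the spindle axis 118 mm above the worktop, on top of the fixed 60 mm disc (112 to 118 mm) that lies between the arm's hub and the clamp lever. The disc carries two 6 mm stop pins for the lever, up to 133 mm, 26 mm from the axis. Below the arm (under 86 mm) the spindle is 26 mm thick, wider at its foot.
- lens_arm (a joint): Angle of the horizontal magnifier arm about the spindle, rad: 0 along the stand's -x axis, growing anticlockwise from above, range -1.35 to 1.35. Starts within 0.22 of the middle. Friction (0.12 N m) keeps it where it is left. The arm is an aluminium bar 14 mm wide, 92 to 106 mm above the worktop, free for pushing 32 to 85 mm from the axis; nothing stands under that stretch.
- lens_bar (a point): Point on the middle line of the arm's bar, 70 mm from the spindle axis, 99 mm above the worktop; its -x axis points outwards along the arm.
- lens (a point): Centre of the ring lens at the arm's end, 125 mm from the spindle axis, 99 mm above the worktop. Black ring 76 mm outside, 54 mm inside, 12 mm thick, with a glass; it passes clear above all parts on the seats.
- clamp (a joint): Angle of the clamp lever about the same spindle axis, rad: open at the start (0 to 0.15), 1.3 at the locked stop; grows anticlockwise from above. Friction (0.08 N m) keeps it where it is left; it does not turn the arm. It lies on the far side from the robot: at value q it points q - 0.65 rad anticlockwise from the stand's +x axis.
- clamp_tip (a point): Middle of the black upright grip at the end of the clamp lever, 64 mm from the spindle axis, 137 mm above the worktop. The grip is 20 mm across, from 124 to 150 mm above the worktop; the lever's bar is 9 mm wide, at 126 to 136 mm.
- die_plunger: The die plunger: loose solid steel piece, a barrel with a narrower neck and a wide flat round head on top, 43 mm across, 60 mm tall; origin in the centre of its underside. Stands on one of the four seats, a different one each time.
- vial_4: Small clear sample vial with a white cap and pale contents, 24 mm across, 54 mm tall; on one of the seats. Origin in its underside.
- jar_soil: Small white screw-top jar with a black lid, 48 mm across, 66 mm tall, on one of the seats. Origin in the centre of its underside.
- pellet_05: Flat round sample pellet, 50 mm across, 13 mm tall, on one of the seats. Origin in the centre of its underside.
- mouse: Black computer mouse, 115 x 55 x 38 mm, a bystander on the right.
- timer: White bench timer, 58 x 66 x 20 mm, a bystander on the right.
- vial_2: Small clear vial with a white cap, 24 mm across, 54 mm tall, a bystander at the left.
- calliper: Steel vernier calliper lying flat, 206 mm long, 7 mm high, a bystander behind the stand.
Mind the look-alikes: they are no part of the job. What is shaped like the die_plunger but orange or yellow is not meant.

How it is judged:
On the way, in this order (a step that is already met when the one before it is completed fails the run):
1. the lens is centred over the plunger, the clamp lever still open (horizontal distance between lens and die_plunger below 0.012 m and value of joint clamp below 0.4 rad), for 0.2 s.
2. the clamp lever is at its locked stop, the lens still over the plunger (horizontal distance between lens and die_plunger below 0.012 m and value of joint clamp above 1.2 rad), for 0.2 s.
At the end, for the whole second after the job is handed in: The lens centre is within 12 mm (horizontally) of the middle of the die plunger, the clamp lever is within 0.1 rad of its locked stop, the arm is at rest and the plunger stands upright on its seat (all of step 2 and velocity of joint lens_arm between -0.05 and 0.05 rad/s and angle between die_plunger's own z axis and vertical below 0.1 rad); the robot touches nothing.
It fails at once if the clamp lever is locked while the lens is not over the plunger (value of joint clamp above 0.65 rad and horizontal distance between lens and die_plunger above 0.014 m).
It fails at once if a part on the seats is touched by the robot (contact force between any of the fingers, the arm and die_plunger above 0.5 N or contact force between any of the fingers, the arm and vial_4 above 0.5 N or contact force between any of the fingers, the arm and jar_soil above 0.5 N or contact force between any of the fingers, the arm and pellet_05 above 0.5 N).
It fails at once if a part on the seats is moved or lifted (distance of any of die_plunger, vial_4, jar_soil, pellet_05 from where it was at the start of the episode above 0.008 m).
It fails at once if another thing on the worktop is disturbed (distance of any of mouse, timer, vial_2, calliper from where it was at the start of the episode above 0.015 m).
It fails at once if the robot's arm or gripper body, not a finger, pushes on the magnifier stand (contact force between the arm and stand above 3 N).
It also fails if it takes over 58 s, if anything falls off the work surface, if the arm or the gripper's body presses on something with over 40 N, if the wrist force passes 120 N, or if a joint passes its speed limit or range.

### The arm

A 6-joint arm with a two-finger parallel gripper is mounted at the origin on a cart in front of the work surface, level with it; the furniture and walls round the work are solid. World frame = base frame: x ahead of the robot, y to its left, z up, the work surface at z = 0. Lengths are in m, angles in rad, forces in N, time in s.
With the tool pointing down it reaches from about 0.35 to 0.975 m from the base axis. Payload 4.9 kg.
Tool frame: the origin (TCP) lies midway between the tips of the shut fingers; the grasp point (between the pads) lies 19 mm behind it; z points along the fingers, y is the line along which they close (so a half turn about z gives the same grasp; the last joint's range is limited). The gripper opens to 85 mm and grips with 20 to 120 N. Pads are 22 mm wide; open, the fingers measure 114 mm over their backs; the gripper's body (76 mm by 85 mm) begins 54 mm behind the grasp point. The pads swing forward as they close: fully open they stand 13 mm farther back than shut.
Start: joints at [1.083, 0.053, 1.613, -0, 1.476, -0.119], TCP at [0.225, 0.583, 0.231] pointing down, gripper open.
Joint ranges: [-3.01, 3.01], [-1.01, 2.22], [0.06, 2.58], [-1.02, 4.17], [0.09, 2.62], [-3.14, 3.14]. Speed limits (rad/s): [2.57, 2.57, 3.14, 3.14, 3.14, 3.14].

### API

Orientations are given as a rotation vector (axis times angle).
In Python, from station import ctrl gives the robot as it stands.
- The arm moves only by the tool step_arm, never from a script. Its argument "targets" is a list of rows, each an object with "travel": the shift along the world's x, y, z as a fraction of full scale, a list of three; "angular": the turn, a rotation vector about the world's x, y, z as a fraction of full scale, a list of three; "gripper": the opening, from 0 (shut) to 1 (fully open). In form: [{"travel": [x, y, z], "angular": [rx, ry, rz], "gripper": gripper}, ...]. A call has 1 to 10 rows; each row is the pose to reach, as a shift and turn from the pose commanded when the call began; what a row does not reach only later rows make up. Full scale, the value 1, is 0.6 m for a shift and pi/4 rad for a turn. A row lasts 1/10 s, in which the tool goes at most 50 mm and 8.59 degrees, less where a joint would pass 70% of its speed; a pose out of reach is approached as far as the arm can. A call with a number of a shift or a turn outside -1 to 1 is refused whole. A call with a gripper value outside its range is refused whole. The fingers move at their own pace and stop on an object; "squeeze" is the grip in N (left out, the last holds). Time passes only in rows, so rows that repeat a pose let the fingers close. It gives the time, the measured TCP pose, the force, the opening and the grip force at its end, in the units of the state.
- ctrl.get_obs(): the state, without advancing time (a new reading comes with each control period).
- ctrl.get_image(name): name is "scene" or "top" or "wrist"; returns a dict with "img" (384x512x3 uint8, red, green, blue), "fx", "fy", "cx", "cy" (pixels), "rvec" (rotation vector, rad) and "tvec" (3), from world to camera coordinates, as OpenCV has them. Camera axes: x right, y down, z forward; pixel columns grow to the right and rows downward; lengths in m; the calibration is good to about 2 mm. A picture is of the moment at which its call begins. There is no depth.
- ctrl.finish_job(): hands the job in; it is judged then, once.
The state is a dict: "t": time; "q": joint angles; "dq": joint speeds; "effort": joint torques, N m; "tool_pos": TCP position; "tool_rot": TCP orientation; "contact_force": force on the tool from outside, world axes, zero at the start; "wrist_torque": the same for the moment, N m; "opening": finger opening in m; "grip_force": force on a finger pad.
Only numpy, scipy, OpenCV 4.12 (cv2) and the standard library are available. Lean on these libraries where they do the work, as an engineer would, in place of code of your own. Each camera call takes 0.05 s, during which the arm holds its last target. There are 200 camera calls.

## Working session

There is one attempt and no reset: what is moved stays moved. The work goes in short steps, Python scripts to look and compute and a tool call to move; the robot and the scene stay as the last step left them, time stands still between calls to the robot, and variables do not carry over. Pictures are saved under pics/ and viewed, at most 10 in all, crops included, and the job is handed in when it is done.

Besides the shell and the picture viewer there is one more tool, called after "Emit:" as name(argument=value, ...) on one line, values as JSON. step_arm: Moves the arm, as the interface text tells. Its arguments: {"type":"object","properties":{"targets":{"type":"array"},"squeeze":{"type":"number"}},"required":["targets"]}

```bash
mkdir -p pics
cat > h.py <<'E'
import numpy as np,cv2
from station import ctrl
def grab(n,f):
    d=ctrl.get_image(n); cv2.imwrite(f'pics/{f}.png',d['img'][:,:,::-1]); np.save(f'pics/{f}.npy',d,allow_pickle=True); return d
def ld(f): return np.load(f'pics/{f}.npy',allow_pickle=True).item()
def ray(d,u,v,z):
    R=cv2.Rodrigues(np.array(d['rvec'],float))[0]; t=np.array(d['tvec'],float).ravel()
    c=-R.T@t; r=R.T@np.array([(u-d['cx'])/d['fx'],(v-d['cy'])/d['fy'],1.]); return c+r*(z-c[2])/r[2]
def proj(d,p):
    R=cv2.Rodrigues(np.array(d['rvec'],float))[0]; q=R@np.array(p,float)+np.array(d['tvec'],float).ravel()
    return np.array([d['fx']*q[0]/q[2]+d['cx'],d['fy']*q[1]/q[2]+d['cy']])
E
python3 - <<'E'
from h import *
for n in('top','scene'):
    d=grab(n,n+'0'); print(n,d['fx'],d['rvec'],d['tvec'])
a=cv2.imread('pics/top0.png');b=cv2.imread('pics/scene0.png')
print(ctrl.get_obs()['t'],ctrl.get_obs()['tool_pos'],ctrl.get_obs()['tool_rot'])
E
```

```text
top 414.8587029069778 [ 2.10708273 -2.13461708  0.13402845] [0.03965858 0.56335763 1.14334159]
scene 443.64312510797544 [ 2.07260021 -1.06821389  0.46887634] [-0.30415692  0.38574227  0.79893792]
0.1 [0.2250257  0.58247624 0.23017321] [-5.75870518e-01 -3.08776294e+00  2.81153255e-03]
```

View pics/top0.png

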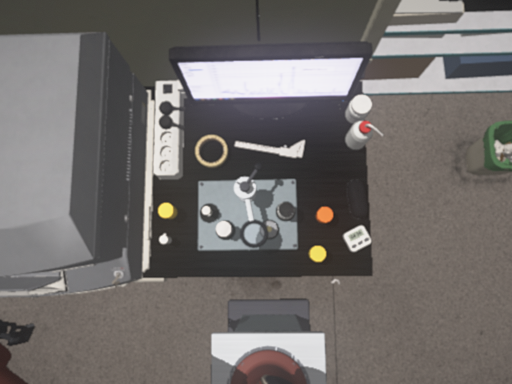

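View pics/scene0.png

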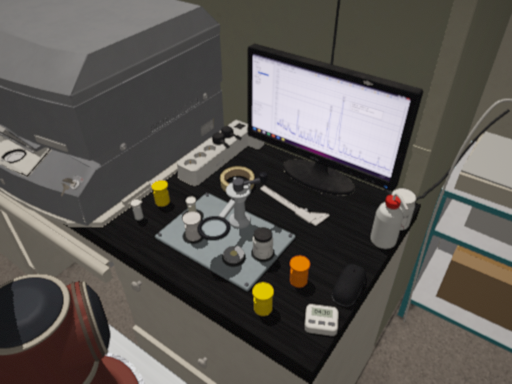

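The top view shows the plate at about (198..298, 179..251), the spindle near (245,187) and the lens ring near (254,233). The seats hold parts near (209,212), (224,230), (270,229) and (286,211). I'll enlarge both views to identify the plunger.

Run:
```python
from h import *
a=cv2.imread('pics/top0.png')[165:260,185:310];b=cv2.imread('pics/scene0.png')[165:290,145:305]
a=cv2.resize(a,(500,380),interpolation=cv2.INTER_CUBIC);b=cv2.resize(b,(640,500),interpolation=cv2.INTER_CUBIC)
cv2.imwrite('pics/ca.png',a);cv2.imwrite('pics/cb.png',b)
```

```text
(no output)
```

View pics/ca.png

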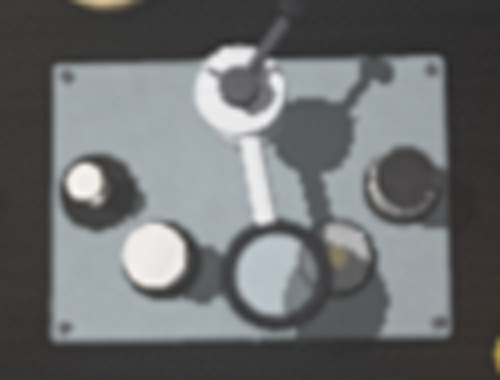

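View pics/cb.png

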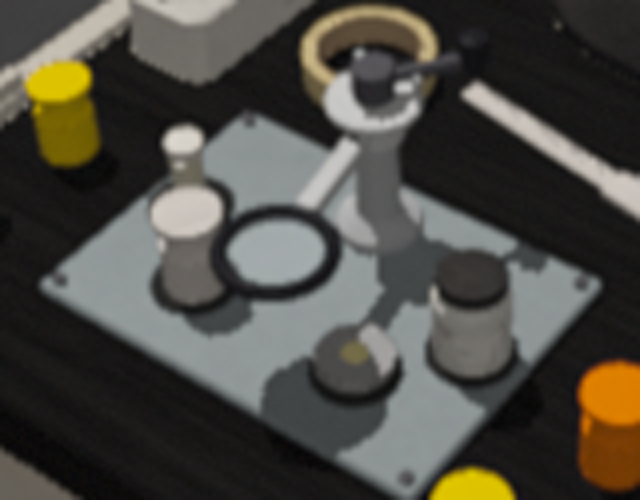

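Candidates in the first crop:
- (85,183): small white cap, so vial_4.
- (158,257): wide round head with a neck below it, bare metal, so the **plunger**.
- (345,257): flat disc, so the pellet.
- (403,183): black lid, so the jar.

The pieces outside the plate are yellow or orange look-alikes. The scene crop shows the neck and barrel at (190,245), which confirms the plunger is on the left inner seat, at about -0.53.

Run:
```python
from h import *
d=ld('top0')
f=lambda x,y:((x+.5)/4-.5+185,(y+.5)/4-.5+165)
C=[ray(d,*f(*p),.01)[:2] for p in[(52,63),(443,55),(452,335),(52,342)]]
print('corners',np.round(C,4)); 
n=lambda v:v/np.linalg.norm(v)
ey=n((C[0]-C[1])+(C[3]-C[2])); ex=np.array([ey[1],-ey[0]]); 
yaw=np.arctan2(ex[1],ex[0]); cen=np.mean(C,0); O=cen+ex*.0625
print('size',np.linalg.norm(C[0]-C[1]),np.linalg.norm(C[0]-C[3]),'yaw',yaw,'O',O)
im=d['img']; g=cv2.cvtColor(im,cv2.COLOR_RGB2GRAY)
def blob(mask,box,z):
    x0,y0,x1,y1=box; m=np.zeros_like(mask); m[y0:y1,x0:x1]=mask[y0:y1,x0:x1]
    c=max(cv2.findContours(m,cv2.RETR_EXTERNAL,cv2.CHAIN_APPROX_NONE)[0],key=cv2.contourArea)
    (u,v),r=cv2.minEnclosingCircle(c); M=cv2.moments(c); u2,v2=M['m10']/M['m00'],M['m01']/M['m00']
    p=ray(d,u2,v2,z); w=np.linalg.norm(ray(d,u2+r,v2,z)-p)
    print((u,v),(u2,v2),r,'pos',p,'r',w); return p[:2]
w=(g>195).astype('u1')
P=blob(w,(213,218,236,242),.072)
S=blob((g>195).astype('u1'),(230,172,260,200),.118)
k=(g<70).astype('u1')
L=blob(k,(239,218,270,250),.099)
for nm,p in(('plunger',P),('lens',L)):
    for o in(O,S):
        v=p-o; a=(np.arctan2(v[1],v[0])-yaw-np.pi+np.pi)%(2*np.pi)-np.pi; print(nm,np.linalg.norm(v),a)
# predicted seats
for o in(O,):
  for a in(-1.1,-.53,.53,1.1):
    th=yaw+np.pi+a; q=[o[0]+.125*np.cos(th),o[1]+.125*np.sin(th)]; print(a,np.round(q,4),proj(d,[*q,.012]))
print('spindle proj',proj(d,[*O,.118]))
for p in[(292,4)]: 
    t=ray(d,*f(*p),.145)[:2]; v=t-O; print('tip',t,np.linalg.norm(v),np.arctan2(v[1],v[0])-yaw+.65)
```

```text
corners [[ 0.5888  0.2018]
 [ 0.59   -0.0885]
 [ 0.3856 -0.0896]
 [ 0.3836  0.1994]]
size 0.290291082919706 0.20527645337947603 yaw 0.005548228080457612 O [0.54949586 0.05614196]
(222.92105102539062, 228.1842041015625) (222.9453044375645, 228.11661506707944) 7.618513584136963 pos [0.44243372 0.11902439 0.072     ] r 0.021132629074851077
(244.5, 188.0) (241.736301369863, 189.11529680365297) 11.543496131896973 pos [0.54363465 0.06339006 0.118     ] r 0.03109422286055278
(255.0, 234.5) (259.0705596107056, 236.12895377128953) 14.430970191955566 pos [0.41815697 0.01868578 0.099     ] r 0.038699281298073075
plunger 0.12416320741873416 -0.536610734819905
plunger 0.11548509563508835 -0.5081927956991548
lens 0.13657550370977797 0.2722641177220275
lens 0.13320330235443048 0.33670382439846414
-1.1 [0.4922 0.1672] [208.85681711 212.52370893]
-0.53 [0.4413 0.1187] [225.32341993 229.74474509]
0.53 [ 0.442  -0.0076] [268.79366047 228.97318485]
1.1 [ 0.4934 -0.0556] [284.9688292  211.06527067]
spindle proj [244.41142671 186.92315207]
tip [0.60167659 0.01918669] 0.06394153941664837 0.02823250984304171
```

Checks agree: the plate measures 290 × 205 mm, the plunger sits 124 mm from the axis at -0.537, the lens angle is about +0.2, and the clamp is at about 0.03. Next I'll shut the fingers and go round to the right of the arm.

Emit:
step_arm(targets=[{"travel":[0.02,-0.5,0],"angular":[0,0,0],"gripper":0},{"travel":[0.02,-0.5,0],"angular":[0,0,0],"gripper":0},{"travel":[0.02,-0.5,0],"angular":[0,0,0],"gripper":0},{"travel":[0.02,-0.5,0],"angular":[0,0,0],"gripper":0},{"travel":[0.02,-0.5,0],"angular":[0,0,0],"gripper":0},{"travel":[0.02,-0.5,0],"angular":[0,0,0],"gripper":0},{"travel":[0.02,-0.5,0],"angular":[0,0,0],"gripper":0},{"travel":[0.29,-0.84,0],"angular":[0,0,0],"gripper":0},{"travel":[0.29,-0.84,0],"angular":[0,0,0],"gripper":0},{"travel":[0.29,-0.84,0],"angular":[0,0,0],"gripper":0}])

```text
t: 1.1
tool_pos: [0.3311, 0.1647, 0.2313]
tool_rot: [0.572, 3.088, 0.001]
contact_force: [0.9, 1.7, -0.4]
opening: 0.0001
grip_force: 0.0
```

Emit:
step_arm(targets=[{"travel":[0.265,-0.28,0],"angular":[0,0,0],"gripper":0},{"travel":[0.265,-0.28,0],"angular":[0,0,0],"gripper":0},{"travel":[0.265,-0.28,0],"angular":[0,0,0],"gripper":0},{"travel":[0.265,-0.28,0],"angular":[0,0,0],"gripper":0},{"travel":[0.265,-0.28,0],"angular":[0,0,0],"gripper":0},{"travel":[0.265,-0.28,0],"angular":[0,0,0],"gripper":0},{"travel":[0.265,-0.28,0],"angular":[0,0,0],"gripper":0}])

```text
t: 1.8
tool_pos: [0.4896, -0.0024, 0.2305]
tool_rot: [-0.577, -3.086, -0.001]
contact_force: [-0.6, -0.0, 0.0]
opening: 0.0004
grip_force: 0.0
```

Emit:
step_arm(targets=[{"travel":[0,0,-0.07],"angular":[0,0,0],"gripper":0},{"travel":[0,0,-0.13],"angular":[0,0,0],"gripper":0},{"travel":[0,0,-0.19],"angular":[0,0,0],"gripper":0},{"travel":[0,0,-0.227],"angular":[0,0,0],"gripper":0},{"travel":[0,0,-0.227],"angular":[0,0,0],"gripper":0}])

```text
t: 2.3
tool_pos: [0.4857, -0.0006, 0.091]
tool_rot: [-0.571, -3.081, -0.0]
contact_force: [0.0, 0.0, -0.5]
opening: 0.0
grip_force: 0.0
```

Run:
```python
from h import *
a=grab('top','t1')['img'][165:260,185:310,::-1];b=grab('scene','s1')['img'][165:260,145:305,::-1]
cv2.imwrite('pics/c1.png',np.vstack([cv2.resize(a,(375,285)),cv2.resize(b,(480,285))[:,:375]]))
o=ctrl.get_obs();print(o['tool_pos'],o['contact_force'])
```

```text
[ 0.48928483 -0.00149782  0.09552363] [-0.17751855 -0.51679396  1.02465602]
```

View pics/c1.png

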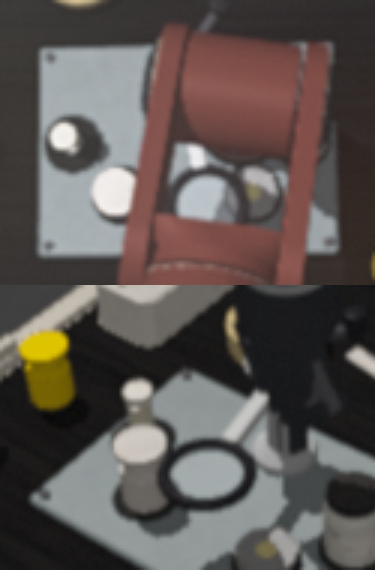

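The fingers stand just right of the bar and the arm is untouched. The lens needs about -0.73 rad, and at a radius of 60 mm that is a nearly straight push along +y. I'll stop short first and look.

Emit:
step_arm(targets=[{"travel":[0,0.015,0],"angular":[0,0,0],"gripper":0},{"travel":[0,0.03,0],"angular":[0,0,0],"gripper":0},{"travel":[0,0.042,0],"angular":[0,0,0],"gripper":0},{"travel":[0,0.052,0],"angular":[0,0,0],"gripper":0},{"travel":[0,0.06,0],"angular":[0,0,0],"gripper":0},{"travel":[0,0.068,0],"angular":[0,0,0],"gripper":0},{"travel":[0,0.076,0],"angular":[0,0,0],"gripper":0},{"travel":[0,0.084,0],"angular":[0,0,0],"gripper":0},{"travel":[0,0.09,0],"angular":[0,0,0],"gripper":0},{"travel":[0,0.09,0],"angular":[0,0,0],"gripper":0}])

```text
t: 3.4
tool_pos: [0.4901, 0.0522, 0.0952]
tool_rot: [0.575, 3.087, 0.002]
contact_force: [-0.2, -0.9, 1.5]
opening: -0.0001
grip_force: 0.5
```

```bash
cat >> h.py <<'E'
O=np.array([.5495,.0561]); YAW=.0055
def lens(d,box):
    "lens angle from ring hole/outline in scene image: dark ring contours"
    x0,y0,x1,y1=box; g=cv2.cvtColor(d['img'],cv2.COLOR_RGB2GRAY)[y0:y1,x0:x1]
    for th in(60,75):
        m=cv2.resize((g<th).astype('u1'),None,fx=1,fy=1)
        cs,h=cv2.findContours(m,cv2.RETR_CCOMP,cv2.CHAIN_APPROX_NONE)
        for c,k in zip(cs,h[0]):
            if k[3]>=0 and cv2.contourArea(c)>80:
                M=cv2.moments(c);u,v=M['m10']/M['m00']+x0,M['m01']/M['m00']+y0
                p=ray(d,u,v,.102)[:2]-O; print(th,'hole',cv2.contourArea(c),(u,v),p+O,'r',np.linalg.norm(p),'ang',(np.arctan2(p[1],p[0])-YAW)%(2*np.pi)-np.pi)
E
python3 - <<'E'
from h import *
lens(ld('scene0'),(140,160,310,290)); lens(ld('top0'),(190,170,305,255)); print()
d=grab('scene','s2'); lens(d,(140,160,310,290))
t=grab('top','t2'); lens(t,(190,170,305,255))
print(proj(ld('scene0'),[.4424,.119,.072]))
a=t['img'][165:260,185:310,::-1];b=d['img'][165:260,145:305,::-1]
cv2.imwrite('pics/c2.png',np.vstack([cv2.resize(a,(375,285)),cv2.resize(b,(480,285))[:,:375]]))
o=ctrl.get_obs();print(o['tool_pos'],o['contact_force'])
E
```

```text
60 hole 393.0 (213.78922815945717, 227.5407124681934) [0.42196897 0.0300156 ] r 0.13017127024305192 ang 0.19625112905864128
75 hole 371.0 (213.60781671159032, 227.60916442048517) [0.42156476 0.03021277] r 0.13052806465046285 ang 0.1941506653298415
75 hole 418.0 (253.45813397129186, 233.35885167464116) [0.42558692 0.03357687] r 0.12594340738156143 ang 0.1743025453715159

60 hole 352.0 (194.28598484848484, 215.87642045454544) [0.42553759 0.09158113] r 0.12894025248415608 ang -0.28427165505609286
75 hole 405.5 (223.14508836826963, 268.91122071516645) [ 0.34022224 -0.06202295] r 0.24031274234195774 ang 0.5083554578659775
75 hole 303.0 (230.84433443344335, 252.5742574257426) [ 0.38462412 -0.04761276] r 0.19478293430224705 ang 0.5559959148865419
75 hole 913.5 (267.99069512862616, 243.83689107827038) [ 0.45089848 -0.09809157] r 0.18302267458480395 ang 0.9963563063926575
75 hole 330.5 (194.32929904185576, 215.96772566817953) [0.42536275 0.09129382] r 0.12902969519366866 ang -0.28175804926703396
75 hole 3203.0 (212.21974190862733, 222.72499739827245) [0.43192812 0.04283918] r 0.11831735280521707 ang 0.10681437380743874
75 hole 182.5 (245.71050228310503, 172.80091324200913) [0.62483505 0.08967272] r 0.08247725693437838 ang -2.7278659213002254
[191.57433814 216.46714403]
[0.4895893  0.05198253 0.09479374] [ 0.15016504  0.31858342 -0.11221505]
```

View pics/c2.png

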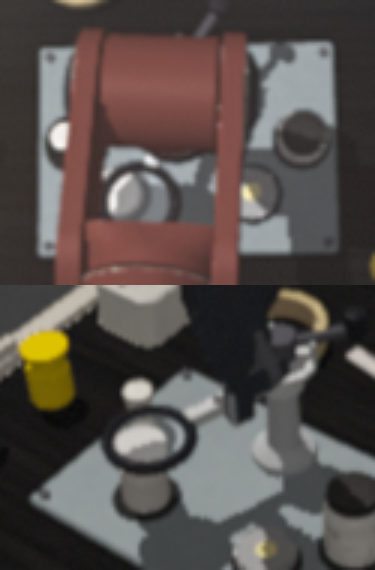

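The lens is now at -0.28 by the scene view, which agrees with the finger contact geometry. About 15 mm more is needed.

Emit:
step_arm(targets=[{"travel":[0,0.006,0],"angular":[0,0,0],"gripper":0},{"travel":[0,0.012,0],"angular":[0,0,0],"gripper":0},{"travel":[0,0.017,0],"angular":[0,0,0],"gripper":0},{"travel":[0,0.021,0],"angular":[0,0,0],"gripper":0},{"travel":[0,0.024,0],"angular":[0,0,0],"gripper":0},{"travel":[0,0.024,0],"angular":[0,0,0],"gripper":0},{"travel":[0,0.024,0],"angular":[0,0,0],"gripper":0}])

```text
t: 4.2
tool_pos: [0.4895, 0.0662, 0.095]
tool_rot: [-0.576, -3.088, -0.001]
contact_force: [0.4, -0.7, 0.8]
opening: 0.0001
grip_force: 0.7
```

Run:
```python
from h import *
d=grab('scene','s3'); lens(d,(150,180,235,260))
o=ctrl.get_obs();print(o['tool_pos'],o['contact_force'],o['t'])
```

```text
60 hole 318.0 (189.63784067085953, 208.32704402515722) [0.43882346 0.11787759] r 0.12675081002010063 ang -0.5146028510829113
75 hole 288.0 (189.93923611111111, 208.31655092592592) [0.43926138 0.11731495] r 0.12609450406236247 ang -0.5123993776292171
[0.48947592 0.06618571 0.09504867] [ 1.01314632 -0.62527296  1.01521407] 4.25
```

The lens is at -0.513, against -0.53 to -0.537 for the plunger. I'll give it a 1 mm nudge, back off, lift and check.

Emit:
step_arm(targets=[{"travel":[0,0.002,0],"angular":[0,0,0],"gripper":0},{"travel":[0,0.002,0],"angular":[0,0,0],"gripper":0},{"travel":[0,-0.03,0],"angular":[0,0,0],"gripper":0},{"travel":[0,-0.08,0],"angular":[0,0,0],"gripper":0},{"travel":[0,-0.08,0.08],"angular":[0,0,0],"gripper":0},{"travel":[0,-0.08,0.16],"angular":[0,0,0],"gripper":0},{"travel":[0,-0.08,0.21],"angular":[0,0,0],"gripper":0},{"travel":[0.07,-0.12,0.21],"angular":[0,0,0.2],"gripper":0},{"travel":[0.143,-0.14,0.21],"angular":[0,0,0.4],"gripper":0},{"travel":[0.143,-0.14,0.21],"angular":[0,0,0.5],"gripper":0}])

```text
t: 5.25
tool_pos: [0.5782, -0.0191, 0.219]
tool_rot: [0.043, -3.139, -0.002]
contact_force: [-1.2, 0.8, -1.1]
opening: 0.0002
grip_force: 0.0
```

Run:
```python
from h import *
d=grab('scene','s4'); lens(d,(150,180,235,260))
t=grab('top','t4'); lens(t,(205,205,250,255))
a=t['img'][140:260,165:325,::-1];b=d['img'][145:265,145:305,::-1]
cv2.imwrite('pics/c4.png',np.vstack([cv2.resize(a,(400,300)),cv2.resize(b,(400,300))]))
o=ctrl.get_obs();print(o['tool_pos'],o['tool_rot'],o['q'],o['t'])
```

```text
60 hole 331.0 (189.42598187311177, 207.98036253776434) [0.43944806 0.11910645] r 0.12681183935534351 ang -0.5254651248277828
75 hole 302.5 (189.72782369146006, 207.79449035812672) [0.44034966 0.11895556] r 0.12595482257727308 ang -0.5279820646196369
[ 0.57559598 -0.0179417   0.21960932] [ 3.65123197e-02 -3.13853656e+00 -2.76345978e-03] [-1.60977143e-01 -5.42010442e-02  1.73934887e+00  1.25423912e-03
  1.45954761e+00 -1.75518070e+00] 5.35
```

View pics/c4.png

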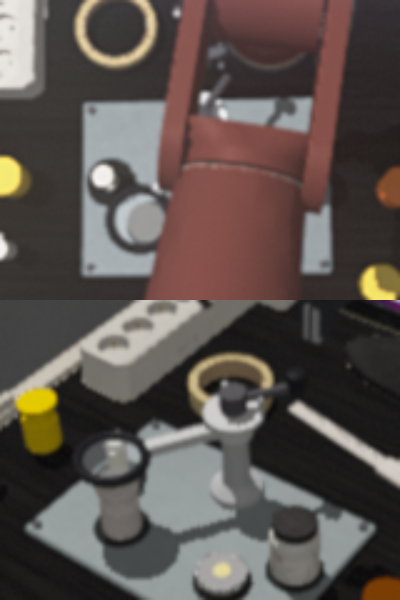

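The lens is at about (0.440, 0.119), within 3 mm of the plunger's centre. The lever is still open in both views. I'll lower the fingertip on the lever's -y side.

Emit:
step_arm(targets=[{"travel":[0,0,-0.06],"angular":[0,0,0.05],"gripper":0},{"travel":[0,0,-0.11],"angular":[0,0,0.1],"gripper":0},{"travel":[0,0,-0.148],"angular":[0,0,0.15],"gripper":0},{"travel":[0,0,-0.148],"angular":[0,0,0.15],"gripper":0},{"travel":[0,0,-0.148],"angular":[0,0,0.15],"gripper":0}])

```text
t: 5.85
tool_pos: [0.575, -0.0177, 0.1327]
tool_rot: [0.22, -3.134, -0.001]
contact_force: [-0.4, 1.3, 0.9]
opening: -0.0
grip_force: 0.0
```

Run:
```python
from h import *
d=grab('scene','s5'); lens(d,(150,180,235,260))
b=d['img'][125:245,185:345,::-1]
cv2.imwrite('pics/c5.png',cv2.resize(b,(560,420)))
o=ctrl.get_obs();print(o['tool_pos'],o['tool_rot'],o['contact_force'],o['t'])
```

```text
60 hole 332.5 (189.38245614035088, 207.96140350877192) [0.43943873 0.11923601] r 0.1268843563494298 ang -0.5263147468760692
75 hole 302.5 (189.72782369146006, 207.79449035812672) [0.44034966 0.11895556] r 0.12595482257727308 ang -0.5279820646196369
[ 0.5759028  -0.01786533  0.13400684] [-2.20298991e-01  3.13156884e+00 -3.18773762e-04] [-0.01243154  0.81276748  0.91400937] 5.9
```

View pics/c5.png

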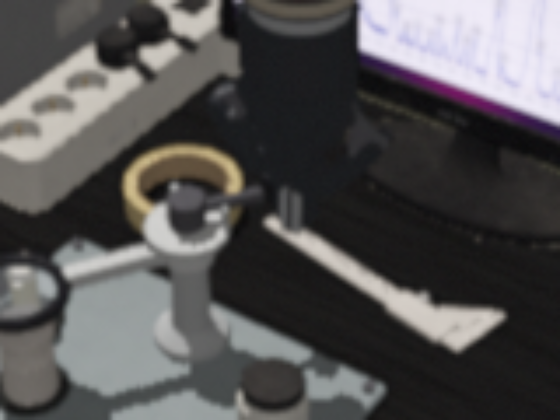

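The shut fingertips are beside the grip on its -y side, with the disc and pins clear. Now I'll push along the arc.

Emit:
step_arm(targets=[{"travel":[0.01,0.014,0],"angular":[0,0,0],"gripper":0},{"travel":[0.018,0.026,0],"angular":[0,0,0],"gripper":0},{"travel":[0.032,0.038,0],"angular":[0,0,0],"gripper":0},{"travel":[0.0455,0.05,0],"angular":[0,0,0.02],"gripper":0},{"travel":[0.055,0.065,0],"angular":[0,0,0.06],"gripper":0},{"travel":[0.063,0.08,0],"angular":[0,0,0.1],"gripper":0},{"travel":[0.068,0.096,0],"angular":[0,0,0.14],"gripper":0},{"travel":[0.0705,0.113,0],"angular":[0,0,0.18],"gripper":0},{"travel":[0.07,0.128,0],"angular":[0,0,0.22],"gripper":0},{"travel":[0.069,0.14,0],"angular":[0,0,0.22],"gripper":0}])

```text
t: 6.9
tool_pos: [0.6165, 0.0667, 0.1321]
tool_rot: [0.494, -3.102, 0.0]
contact_force: [-1.4, -2.9, 0.1]
opening: 0.0003
grip_force: 1.1
```

Emit:
step_arm(targets=[{"travel":[-0.001,0.006,0],"angular":[0,0,0],"gripper":0},{"travel":[-0.003,0.012,0],"angular":[0,0,0],"gripper":0},{"travel":[-0.004,0.016,0],"angular":[0,0,0],"gripper":0},{"travel":[-0.005,0.02,0],"angular":[0,0,0],"gripper":0},{"travel":[-0.005,0.02,0],"angular":[0,0,0],"gripper":0}])

```text
t: 7.4
tool_pos: [0.6143, 0.0755, 0.1324]
tool_rot: [-0.492, 3.102, -0.008]
contact_force: [0.9, -9.5, -1.7]
opening: -0.0
grip_force: 4.4
```

The force has risen to 9.5 N, while friction alone needs about 1.3 N, so the lever is at its stop. I'll hold briefly, back off, lift and check.

Emit:
step_arm(targets=[{"travel":[0,0,0],"angular":[0,0,0],"gripper":0},{"travel":[0,0,0],"angular":[0,0,0],"gripper":0},{"travel":[0,-0.02,0],"angular":[0,0,0],"gripper":0},{"travel":[0,-0.07,0],"angular":[0,0,0],"gripper":0},{"travel":[0,-0.13,0],"angular":[0,0,0],"gripper":0},{"travel":[0,-0.15,0.07],"angular":[0,0,0],"gripper":0},{"travel":[0,-0.18,0.15],"angular":[0,0,0],"gripper":0},{"travel":[0,-0.25,0.2],"angular":[0,0,0],"gripper":0},{"travel":[0,-0.32,0.2],"angular":[0,0,0],"gripper":0},{"travel":[0,-0.32,0.2],"angular":[0,0,0],"gripper":0}])

```text
t: 8.4
tool_pos: [0.6145, -0.1186, 0.2548]
tool_rot: [-0.483, 3.1, -0.004]
contact_force: [-0.0, 0.5, 0.0]
opening: -0.0
grip_force: 0.0
```

Run:
```python
from h import *
d=grab('scene','s6'); lens(d,(150,180,235,260))
t=grab('top','t6')
a=t['img'][140:260,165:325,::-1];b=d['img'][145:265,145:305,::-1]
cv2.imwrite('pics/c6.png',np.vstack([cv2.resize(a,(400,300)),cv2.resize(b,(400,300))]))
for q in(1.2,1.3):
    f=q-.65+YAW; print(q,proj(t,[*(O+.064*np.array([np.cos(f),np.sin(f)])),.15]),proj(d,[*(O+.064*np.array([np.cos(f),np.sin(f)])),.15]))
o=ctrl.get_obs();print(o['tool_pos'],o['contact_force'],o['t'])
```

```text
60 hole 331.0 (189.42598187311177, 207.98036253776434) [0.43944806 0.11910645] r 0.12681183935534351 ang -0.5254651248277828
75 hole 302.5 (189.72782369146006, 207.79449035812672) [0.44034966 0.11895556] r 0.12595482257727308 ang -0.5279820646196369
1.2 [230.81799838 164.88045052] [240.2646402  161.83560982]
1.3 [228.83227571 166.26516672] [237.70393854 161.83480001]
[ 0.61363368 -0.11475051  0.25224752] [-0.51997994  0.02651524  0.26903237] 8.5
```

View pics/c6.png

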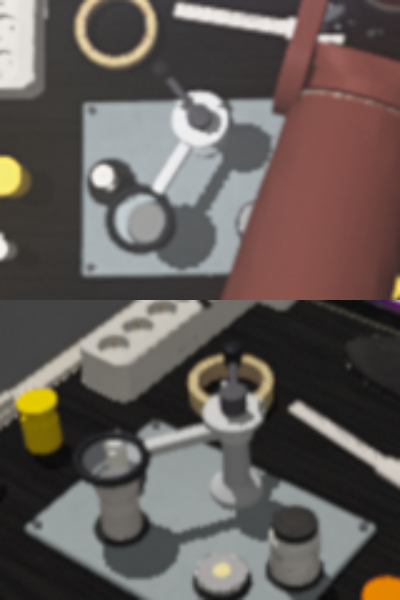

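In the top view the grip is at (229,167), matching the 1.3 stop (228.8,166.3). The lens hasn't moved and the robot is clear, so I'll hand in.

```bash
python3 -c "
from station import ctrl
print(ctrl.finish_job())"
```

```text
the job is handed in; nothing more can be done
None
```

I handed the job in with the lens about 3 mm from the die plunger's centre by the camera, the clamp lever at its locked stop and the robot clear; the judge's result was not shown.

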